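# Set a hyacinth bulb in its bulb vase under the hall shelf

### The job

Get the hyacinth ready for the dark: stand the empty cream vase in the middle of the cork coaster, half under the front edge of the little oak shelf, and stand the hyacinth bulb from the egg tray in the vase's mouth, round base down and green nose straight up. Set both down rather than letting them drop, don't bang into the oak shelf, and leave the other things where they are.

Things in the scene. Friction and masses are not known exactly. Their poses are not given: they have to be found in the camera images.
- vase: Loose cream ceramic bulb vase, 126 mm tall, 380 g, starts standing on the tiles. Origin: centre of its underside; z up, round about z. Foot 62 mm across, belly 88 mm across at 40 mm height, waist 41 mm at 89 mm; grip it by the straight upright collar, 52 mm across outside, from 102 to 126 mm height. The collar is an open cup 22 mm deep, 42 mm across inside, wall 5 mm.
- vase_mouth (a point): Centre of the vase's mouth, level with the rim (126 mm above its underside). A bulb standing in the mouth rests on the rim's inner edge with its origin about 19 mm above this point; only friction holds it, so it stays at whatever tilt it is left with.
- bulb: Loose rigid hyacinth bulb, 70 g. Origin: centre of its round lower half (ball of 28 mm radius). Its own z axis, about which it is round, runs from the base out through the nose. From the origin along z: base -28 mm; straight belt 56 mm across from -2 to +8; purple shoulder narrows to 23 mm at +26; green nose 17 to 20 mm thick, tip at +48.
- tray: Loose grey egg tray for four, 102 x 102 mm, top 36 mm above the tiles, round cells 42 mm across at 24 mm either side of the middle, a post (14 mm at its foot) in the middle to 60 mm height. Origin: centre of the underside. The bulb starts in the cell at x = y = -24 mm, its origin 54 mm above the tiles, nose tipped about 38 degrees from vertical towards the post, roughly away from the robot.
- coaster: Fixed round cork coaster, 100 mm across, 5 mm thick; origin at the centre of its underside. Its centre lies 10 mm in front of the front edge of the oak shelf's board.
- shelf: Fixed small oak shelf standing on the tiles, open to the robot. Board 160 deep (x), 360 wide (y), 18 thick, underside 235 mm above the tiles, lip on top up to 275 mm; 18 mm thick leg frames at y = +165 and -165 mm, legs from x = -61 mm back. Origin on the tiles under the board's centre; x points away from the robot, the board's front edge at x = -80 mm.
- whistle: Bystander: chrome whistle, 55 mm long, 23 mm high, lying on the tiles; origin under its barrel.
- key: Bystander: brass door key with a blue tag, 90 mm long, 6 mm high, lying flat.
- reel: Bystander: red plastic dog lead reel case lying flat, 170 x 106 mm, 38 mm high; origin under the middle of its round drum.
- pot: Bystander: small terracotta plant pot, 78 mm across, 64 mm high.
- specs: Bystander: blue spectacle case, 158 x 60 x 34 mm, lying flat on the tiles under the oak shelf.
- coinbox: Bystander: oak coin box, 81 x 111 mm, 78 mm high, standing on top of the oak shelf.
- memo: Bystander: steel spring clip memo holder, base 54 mm across, 107 mm high, standing on top of the oak shelf.
There are look-alikes about, which are no part of the job. What is shaped like the vase but blue is not meant. Of the things shaped like the coaster, the cork one is meant.

How it is judged:
By the outcome, as a careful person would: the job done as asked, in the order asked, and still so for the second after the job is handed in, with the robot touching nothing.
It also fails if it takes over 72 s, if anything falls off the work surface, if the arm or the gripper's body presses on something with over 40 N, if the wrist force passes 120 N, or if a joint passes its speed limit or range.

### The arm

A 7-joint arm with a two-finger parallel gripper is mounted at the origin on the work surface. World frame = base frame: x ahead of the robot, y to its left, z up, the work surface at z = 0. Lengths are in m, angles in rad, forces in N, time in s.
With the tool pointing down it reaches from about 0.425 to 0.875 m from the base axis. Payload 8.4 kg.
Tool frame: the origin (TCP) lies midway between the tips of the shut fingers; the grasp point (between the pads) lies bot.tcp_to_grasp behind it (bot.tcp_to_grasp is the distance from the TCP to the grasp point, in m); z points along the fingers, y is the line along which they close (so a half turn about z gives the same grasp; the last joint's range is limited). The gripper opens to 85 mm and grips with 20 to 120 N. Pads are 22 mm wide; open, the fingers measure 114 mm over their backs; the gripper's body (76 mm by 85 mm) begins 54 mm behind the grasp point. The pads swing forward as they close: fully open they stand 13 mm farther back than shut.
Start: joints at [-1.24, 0.333, 0.04, 1.465, -0.013, 1.343, -0.059], TCP at [0.271, 0.591, 0.231] pointing down, gripper open.
Joint ranges: [-2.58, 2.58], [-0.38, 2.09], [-1.3, 1.39], [0.25, 2.4], [-1.5, 4.64], [0.08, 2.09], [-2.65, 2.65]. Speed limits (rad/s): [2.22, 2.22, 2.79, 2.79, 3.14, 3.14, 3.14].

### API

Orientations are given as [roll, pitch, yaw] about the fixed x, y, z axes, in that order (R = Rz(yaw) Ry(pitch) Rx(roll)).
In Python, from cell import bot, imaging, spotter gives the robot as it stands. The module is installed in compiled form; this text tells all that it offers.
- The arm moves only by the tool carry_out, never from a script. Its arguments are lists of equal length, an entry for each row: "delta_pos": the shift along the tool's x, y, z in units of 40 mm (1.0 is 40 mm), a list of three; "rot": the turn, a rotation vector about the tool's x, y, z in rad, a list of three. A call has 1 to 12 rows; each row is the pose to reach, as a shift and turn from the pose commanded when the call began, along the tool's axes at that moment; what a row does not reach only later rows make up. A row lasts 1/10 s, in which the tool goes at most 50 mm and 8.59 degrees, less where a joint would pass 70% of its speed; a pose out of reach is approached as far as the arm can. A call with a gripper value outside its range is refused whole. "hand" is the opening in per cent of the stroke, from 0 (shut) to 100 (fully open), set as the call begins (left out, the last holds). The fingers move at their own pace and stop on an object; the grip force is fixed at half the most. Time passes only in rows, so rows that repeat a pose let the fingers close. It gives the time, the measured TCP pose, the force, the opening and the grip force at its end, in the units of the state.
- bot.observe(): the state, without advancing time (a new reading comes with each control period).
- imaging.grab_frame(name): name is "scene" or "top" or "wrist"; returns a dict with "color" (480x640x3 uint8, red, green, blue), "fx", "fy", "cx", "cy" (pixels), "position" and "attitude" of the camera in the world. Camera axes: x right, y down, z forward; pixel columns grow to the right and rows downward; lengths in m; the calibration is good to about 2 mm. The wrist camera is an equidistant fisheye: a pixel r from the principal point sees the ray r / f radians off the axis. A picture is of the moment at which its call begins. There is no depth.
- bot.sign_off(): hands the job in; it is judged then, once.
Trained networks look in a picture, given as the dict that the camera call returned (one of the last four; its "shot" number tells which), for a name from the list of things; names that differ only in an ending like _2 or _b are one class to them, and where a whole thing is asked for, a point or a joint stands for the part that bears it (a point fixed in the world has none). Each returns a list of dicts, best first, with "score" (0 to 1); they miss things now and then, are a little off and sometimes report something else, mostly with a low value. They report only what shows in the picture. A call takes as long as a camera call. They do not tell look-alikes from the thing itself.
- spotter.masks_of(picture, name): "mask" (480x640 bool, what is visible of it) and "bbox" ([left, top, right, bottom] in pixels, round what is visible of it).
- spotter.pinpoint(picture, name): "uv" ([column, row] in pixels: a listed point, or the origin of a listed thing).
The state is a dict: "clock": time; "joints": joint angles; "joint_vel": joint speeds; "tau": joint torques, N m; "tcp_pos": TCP position; "orientation": TCP orientation; "force": force on the tool from outside, world axes, zero at the start; "torque": the same for the moment, N m; "grip_width": opening from 0.0 (shut) to 1.0 (fully open); "finger_force": force on a finger pad.
Only numpy, scipy, OpenCV 4.12 (cv2) and the standard library are available. Lean on these libraries where they do the work, as an engineer would, in place of code of your own. Each camera call takes 0.05 s, during which the arm holds its last target. There are 200 camera calls.

## Working session

There is one attempt and no reset: what is moved stays moved. The work goes in short steps, Python scripts to look and compute and a tool call to move; the robot and the scene stay as the last step left them, time stands still between calls to the robot, and variables do not carry over. Pictures are saved under pics/ and viewed, at most 10 in all, crops included, and the job is handed in when it is done.

Besides the shell and the picture viewer there is one more tool, called after "Request:" as name(argument=value, ...) on one line, values as JSON. carry_out: Moves the arm, as the interface text tells. Its arguments: {"type":"object","properties":{"delta_pos":{"type":"array"},"rot":{"type":"array"},"hand":{"type":"number"}},"required":["delta_pos","rot"]}

```bash
mkdir -p pics; cat > h.py <<'E'
import numpy as np,cv2
from scipy.spatial.transform import Rotation as R
from cell import bot,imaging,spotter
def att(p):
    a=np.array(p["attitude"],float)
    return a if a.shape==(3,3) else (R.from_euler('xyz',a).as_matrix() if a.size==3 else R.from_quat(a).as_matrix())
def ray(p,uv,fish=False):
    x=(uv[0]-p["cx"])/p["fx"];y=(uv[1]-p["cy"])/p["fy"]
    if fish:
        r=np.hypot(x,y)+1e-9;d=np.array([x/r*np.sin(r),y/r*np.sin(r),np.cos(r)])
    else: d=np.array([x,y,1.])
    return att(p)@d
def atz(p,uv,z,fish=False):
    d=ray(p,uv,fish);o=np.array(p["position"]);return o+d*(z-o[2])/d[2]
def proj(p,X):
    c=att(p).T@(np.array(X)-p["position"]);return np.array([p["fx"]*c[0]/c[2]+p["cx"],p["fy"]*c[1]/c[2]+p["cy"]])
def tri(L):
    A=np.zeros((3,3));b=np.zeros(3)
    for o,d in L:
        d=d/np.linalg.norm(d);M=np.eye(3)-np.outer(d,d);A+=M;b+=M@np.array(o)
    return np.linalg.solve(A,b)
def save(p,n,box=None,s=1):
    im=p["color"][:,:,::-1]
    if box: im=im[box[1]:box[3],box[0]:box[2]]
    cv2.imwrite("pics/"+n,cv2.resize(np.ascontiguousarray(im),None,fx=s,fy=s,interpolation=cv2.INTER_CUBIC))
E
python3 - <<'E'
from h import *
print(bot.observe(),bot.tcp_to_grasp)
Z=dict(vase=0,vase_mouth=.126,bulb=.054,tray=0,coaster=0,shelf=0)
for c in("scene","top"):
    p=imaging.grab_frame(c);save(p,c+"0.png")
    print(c,p["attitude"],p["position"],p["fx"])
    for n in Z:
        for q in spotter.pinpoint(p,n)[:4]: print(n,round(q["score"],2),np.round(q["uv"]),atz(p,q["uv"],Z[n]).round(4))
E
```

```text
{'clock': 0.0, 'joints': array([-1.24016855,  0.33391742,  0.03987979,  1.46630337, -0.01340986,
        1.34330822, -0.05847691]), 'joint_vel': array([-0.00040935, -0.00015029,  0.00144303, -0.000116  ,  0.00064476,
        0.00065179,  0.00155858]), 'tau': array([ 8.65298407e-04, -6.58560205e+01,  1.36573881e+00, -4.05557406e+01,
        1.65172160e-02,  1.27789658e-02, -2.12028300e-05]), 'tcp_pos': array([0.27069392, 0.59043005, 0.23040143]), 'orientation': array([-3.13992576e+00,  1.05695799e-04,  2.71176251e+00]), 'force': array([-0.36169273,  0.66412647, -0.22533532]), 'torque': array([0.06910232, 0.03142521, 0.06137894]), 'finger_force': 0.0, 'grip_width': 1.0026237996741216} 0.0187
scene [-2.38138314e+00  9.35768243e-04  1.25923225e+00] [ 1.51082992 -0.2962124   1.19188462] 487.73745636941806
vase 0.93 [230. 247.] [ 0.3711 -0.2286  0.    ]
vase 0.66 [207. 278.] [ 0.4824 -0.3234  0.    ]
vase_mouth 0.97 [200. 251.] [ 0.4836 -0.3236  0.126 ]
vase_mouth 0.93 [226. 214.] [ 0.3481 -0.2201  0.126 ]
bulb 0.61 [382. 211.] [0.4191 0.2932 0.054 ]
bulb 0.48 [327. 333.] [ 0.8225 -0.0427  0.054 ]
tray 0.78 [389. 230.] [0.4632 0.305  0.    ]
coaster 0.59 [312. 297.] [ 0.6552 -0.031   0.    ]
top [-3.0036337   0.00877582 -1.59870119] [0.41963451 0.00265809 1.28870819] 531.8259291677232
vase 0.84 [452. 276.] [ 0.4784 -0.3209  0.    ]
vase 0.77 [413. 327.] [ 0.3597 -0.2212  0.    ]
vase 0.47 [363. 133.] [ 0.8429 -0.123   0.    ]
vase_mouth 0.88 [471. 270.] [ 0.4858 -0.3321  0.126 ]
vase_mouth 0.59 [421. 326.] [ 0.3672 -0.2171  0.126 ]
bulb 0.97 [196. 302.] [0.4325 0.2853 0.054 ]
tray 0.97 [195. 291.] [0.4606 0.2985 0.    ]
coaster 0.93 [276. 255.] [0.5419 0.1023 0.    ]
coaster 0.86 [326. 208.] [ 0.6556 -0.0243  0.    ]
```

View pics/scene0.png

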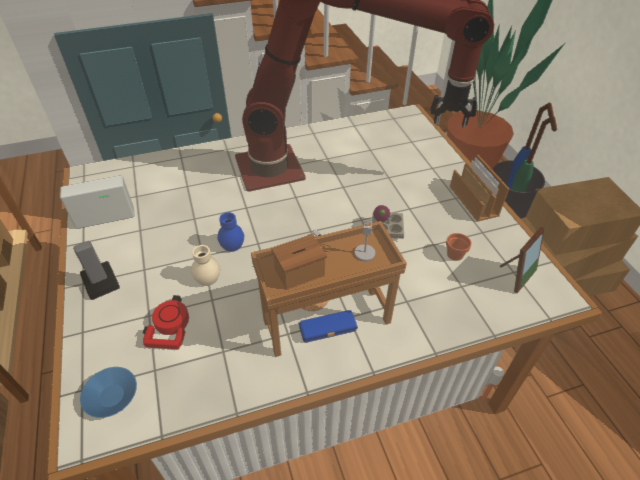

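View pics/top0.png

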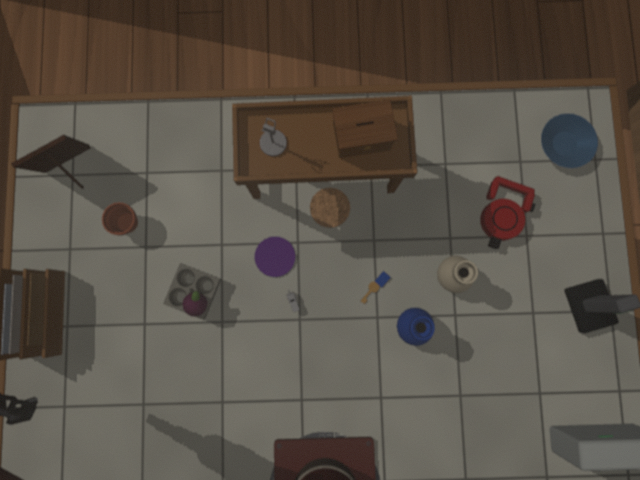

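The top picture shows the cream vase at (457,275), the blue look-alike at (416,327), the cork coaster at (329,208), the purple coaster at (275,257), and the bulb in its tray at (196,300). By colour, the cream vase and the cork coaster are the ones meant. I'll confirm with one crop and refine the positions.

```bash
python3 - <<'E'
from h import *
p=imaging.grab_frame("top");s=imaging.grab_frame("scene")
save(p,"crop.png",(160,170,480,350),2.4)
for q in spotter.masks_of(p,"coaster")[:2]:
    m=q["mask"].astype(np.uint8);c=max(cv2.findContours(m,0,2)[0],key=cv2.contourArea)
    e=cv2.fitEllipse(c);print("coaster",q["score"],e,atz(p,e[0],.005))
for n in("shelf","bulb","tray"):
    for c,pp in(("top",p),("scene",s)):
        for q in spotter.masks_of(pp,n)[:1]:
            m=q["mask"].astype(np.uint8);c0=max(cv2.findContours(m,0,2)[0],key=cv2.contourArea)
            print(n,c,q["score"],q["bbox"],cv2.minAreaRect(c0))
            if n=="bulb":
                hsv=cv2.cvtColor(pp["color"],cv2.COLOR_RGB2HSV)
                g=(hsv[...,0]>30)&(hsv[...,0]<85)&(hsv[...,1]>70)&(cv2.dilate(m,np.ones((7,7)))>0)
                v,u=np.where(g);print("green",len(u),u.mean(),v.mean(),"purple",[x.mean() for x in np.where((m>0)&~g)][::-1])
            if n=="shelf" and c=="top":
                for col in(250,280,310,340,370,400): print(col,np.where(m[:,col])[0][[0,-1]])
# shelf front edge predicted from rows
for col,row in((240,183),(410,178)): print([atz(p,(col,row),z).round(4) for z in(.235,.275)])
for n in("vase","vase_mouth"):
    a=spotter.pinpoint(p,n);b=spotter.pinpoint(s,n)
    for i in a[:2]:
        for j in b[:2]:
            X=tri([(p["position"],ray(p,i["uv"])),(s["position"],ray(s,j["uv"]))]);print(n,i["uv"],X.round(4))
E
```

```text
coaster 0.8 ((329.3416442871094, 206.74546813964844), (38.72468948364258, 39.98397445678711), 107.5969009399414) [ 0.65660862 -0.03150383  0.005     ]
coaster 0.57 ((274.13726806640625, 256.295654296875), (40.01521301269531, 41.457305908203125), 38.13226318359375) [0.53866406 0.10604251 0.005     ]
shelf top 0.92 [229.2, 93.6, 416.5, 198.2] ((323.5723876953125, 146.23104858398438), (97.53728485107422, 182.91909790039062), 86.633544921875)
250 [102 194]
280 [101 182]
310 [100 181]
340 [ 99 180]
370 [ 97 179]
400 [ 96 182]
shelf scene 0.77 [251.0, 223.5, 407.4, 357.8] ((332.9542236328125, 283.8066101074219), (104.96585845947266, 152.44976806640625), 74.12405395507812)
bulb top 0.68 [181.6, 291.8, 208.2, 318.7] ((195.0, 303.0), (24.0, 24.0), 90.0)
green 49 194.83673469387756 295.59183673469386 purple [np.float64(194.51146788990826), np.float64(303.9954128440367)]
bulb scene 0.6 [375.1, 200.6, 388.4, 220.7] ((381.0, 213.0), (16.0, 16.0), 90.0)
green 20 381.95 211.9 purple [np.float64(380.97156398104266), np.float64(213.03791469194312)]
tray scene 0.94 [376.2, 216.3, 404.1, 240.3] ((393.5, 225.5), (25.0, 19.0), 90.0)
[array([0.6684, 0.1541, 0.235 ]), array([0.659 , 0.1484, 0.275 ])]
[array([ 0.6684, -0.1905,  0.235 ]), array([ 0.659 , -0.1832,  0.275 ])]
vase [410.8, 323.1] [ 0.3701 -0.2161  0.0165]
vase [410.8, 323.1] [ 0.3565 -0.2852 -0.1501]
vase [499.2, 223.2] [ 0.5833 -0.2892  0.2741]
vase [499.2, 223.2] [ 0.5911 -0.3535  0.1576]
vase_mouth [469.1, 267.0] [ 0.4901 -0.3292  0.1396]
vase_mouth [469.1, 267.0] [ 0.4914 -0.2589  0.265 ]
vase_mouth [420.8, 327.9] [ 0.3489 -0.2921 -0.0206]
vase_mouth [420.8, 327.9] [ 0.3634 -0.2188  0.1299]
```

View pics/crop.png

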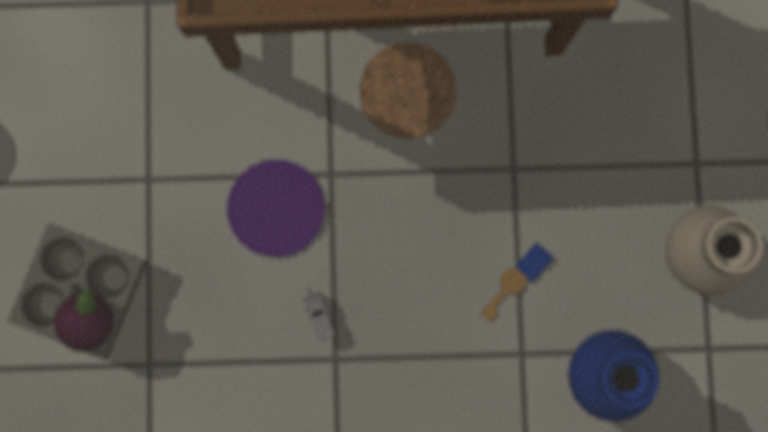

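The crop confirms it: the cork coaster is at crop (407,90) and the purple one at (276,208). The cream vase is at (715,250), with the blue one at (613,376). The shelf is square to x with its front edge at x≈0.667, and the coaster is at (0.657,-0.031). I'll head for the vase with a tilted tool.

```bash
cat >> h.py <<'E'
def Rt(psi,th):
    a,t=np.radians([psi,th]);z=np.array([np.sin(t)*np.cos(a),np.sin(t)*np.sin(a),-np.cos(t)]);y=np.array([-np.sin(a),np.cos(a),0])
    return np.c_[np.cross(y,z),y,z]
def rel(T,Rg,P=None,R0=None):
    if P is None:
        o=bot.observe();P=o["tcp_pos"];R0=R.from_euler('xyz',o["orientation"]).as_matrix()
    d=R0.T@(np.array(T)-P)/.04;w=R.from_matrix(R0.T@Rg).as_rotvec()
    print("dpos",d.round(2).tolist(),"rot",w.round(3).tolist(),"rows",round(np.linalg.norm(d)*.8,1),round(np.linalg.norm(w)/.15,1))
E
python3 - <<'E'
from h import *
rel((.45,.2,.33),Rt(-35,20))
E
```

```text
dpos [-8.14, -7.02, -2.47] rot [0.032, -0.348, 0.179] rows 8.8 2.6
```

Request:
carry_out(delta_pos=[[-1,-0.5,-1],[-2,-1,-2],[-3,-2,-2.4],[-4,-3,-2.47],[-4.8,-3.8,-2.47],[-5.7,-4.7,-2.47],[-6.6,-5.5,-2.47],[-7.4,-6.3,-2.47],[-8.14,-7.02,-2.47],[-8.14,-7.02,-2.47],[-8.14,-7.02,-2.47]], rot=[[0,0,0],[0,-0.1,0.1],[0.03,-0.2,0.18],[0.03,-0.35,0.18],[0.03,-0.35,0.18],[0.03,-0.35,0.18],[0.03,-0.35,0.18],[0.03,-0.35,0.18],[0.03,-0.35,0.18],[0.03,-0.35,0.18],[0.03,-0.35,0.18]])

```text
clock: 2.45
tcp_pos: [0.4505, 0.1976, 0.3306]
orientation: [3.138, 0.35, 2.525]
force: [-0.6, 0.5, -0.3]
grip_width: 1.003
finger_force: 0.0
```

```bash
python3 - <<'E'
from h import *
o=bot.observe();print(o["tcp_pos"],o["joints"].round(2))
G=np.array([.482,-.320,.119])
Rg=Rt(-70,50);T=G+.02*Rg[:,2]
rel(T-.13*Rg[:,2]+[0,0,.06],Rg)
E
```

```text
[0.4505414  0.19756055 0.33064297] [-1.09 -0.15  0.29  1.83  0.39  1.41  0.1 ]
dpos [-5.31, -8.92, 4.06] rot [0.355, -0.507, 0.5] rows 8.9 5.3
```

Request:
carry_out(delta_pos=[[-0.6,-1,0.4],[-1.2,-2,0.8],[-1.8,-3,1.2],[-2.4,-4,1.7],[-3,-5,2.2],[-3.6,-6,2.6],[-4.2,-7,3.1],[-4.8,-8,3.6],[-5.31,-8.92,4.06],[-5.31,-8.92,4.06],[-5.31,-8.92,4.06],[-5.31,-8.92,4.06]], rot=[[0,0,0],[0.05,-0.08,0.08],[0.1,-0.15,0.15],[0.15,-0.22,0.22],[0.2,-0.3,0.3],[0.25,-0.36,0.36],[0.3,-0.43,0.43],[0.355,-0.507,0.5],[0.355,-0.507,0.5],[0.355,-0.507,0.5],[0.355,-0.507,0.5],[0.355,-0.507,0.5]])

```text
clock: 3.65
tcp_pos: [0.4552, -0.237, 0.2504]
orientation: [-3.141, 0.874, 1.927]
force: [0.1, 0.1, -0.1]
grip_width: 1.001
finger_force: 0.0
```

```bash
python3 - <<'E'
from h import *
o=bot.observe();print(o["tcp_pos"],o["joints"].round(2))
w=imaging.grab_frame("wrist");save(w,"w1.png");print(w["position"],w["attitude"],w["fx"],w["cx"],w["cy"])
for q in spotter.pinpoint(w,"vase_mouth")[:2]: print(q["uv"],q["score"],atz(w,q["uv"],.126,True))
E
```

```text
[ 0.45517402 -0.23696407  0.25039951] [-0.7  -0.23  0.46  2.27  1.07  1.23 -0.36]
[ 0.39852648 -0.08441315  0.27722044] [ 1.93545443e+00 -6.02112489e-04  3.56049366e-01] 371.64829954431775 317.19410587587333 238.7337645296698
[308.5, 174.9] 0.8 [ 0.48080146 -0.32514376  0.126     ]
[161.5, 42.8] 0.68 [ 0.3636905  -0.21943015  0.126     ]
```

View pics/w1.png

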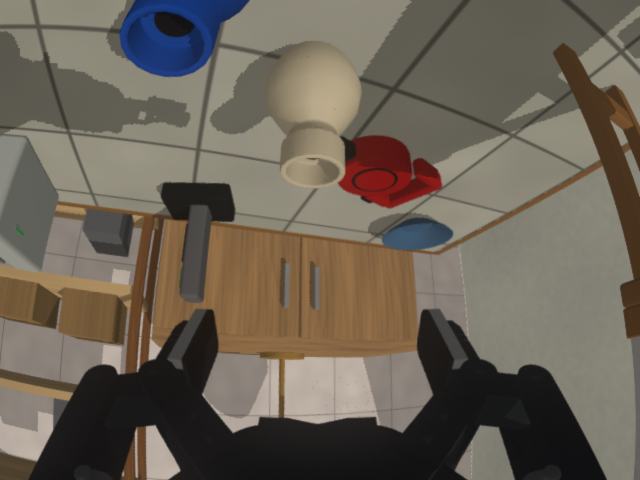

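The picture shows the cream vase's mouth at about (312,171), in line with the fingers. The blue vase is at (170,40) and the reel at (385,170), and both are clear.

```bash
python3 - <<'E'
from h import *
w=imaging.grab_frame("wrist")
X=atz(w,(312.5,171),.126,True);print(X)
Rg=Rt(-70,50);G=np.array([(X[0]+.481)/2,(X[1]-.325)/2,.116]);T=G+.022*Rg[:,2]
rel(T-.07*Rg[:,2],Rg);rel(T,Rg);print(G,T)
E
```

```text
[ 0.48178457 -0.31857781  0.126     ]
dpos [1.16, -0.11, 2.65] rot [0.005, 0.002, 0.005] rows 2.3 0.0
dpos [1.16, -0.12, 4.4] rot [0.005, 0.002, 0.005] rows 3.6 0.0
[ 0.48139228 -0.3217889   0.116     ] [ 0.48715634 -0.33762552  0.10185867]
```

Request:
carry_out(delta_pos=[[0.6,-0.05,1.2],[1.16,-0.12,2.2],[1.16,-0.12,2.65],[1.16,-0.12,3],[1.16,-0.12,3.4],[1.16,-0.12,3.8],[1.16,-0.12,4.1],[1.16,-0.12,4.4],[1.16,-0.12,4.4],[1.16,-0.12,4.4]], rot=[[0,0,0],[0,0,0],[0,0,0],[0,0,0],[0,0,0],[0,0,0],[0,0,0],[0,0,0],[0,0,0],[0,0,0]])

```text
clock: 4.8
tcp_pos: [0.4862, -0.3385, 0.1015]
orientation: [-3.139, 0.874, 1.927]
force: [-0.1, 0.4, -0.3]
grip_width: 1.002
finger_force: 0.0
```

```bash
python3 - <<'E'
from h import *
o=bot.observe();print(o["tcp_pos"],o["joints"].round(2),o["force"].round(1))
w=imaging.grab_frame("wrist");save(w,"w2.png",(120,120,520,440),1.5)
E
```

```text
[ 0.48616872 -0.33850529  0.10154719] [-0.54  0.19  0.67  2.33  1.3   0.67 -0.62] [-0.1  0.4 -0.3]
```

View pics/w2.png

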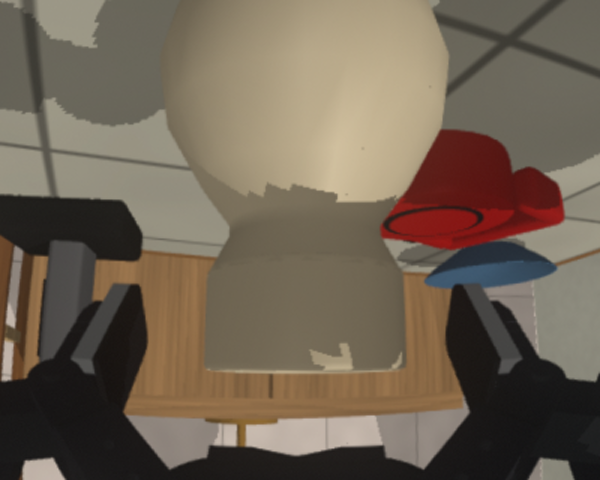

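The collar spans crop columns 205–405 between fingers at 147–446, about 2 mm off centre. I'll nudge over and close.

Request:
carry_out(delta_pos=[[0,0.06,0],[0,0.06,0],[0,0.06,0],[0,0.06,0],[0,0.06,0],[0,0.06,0],[0,0.06,0],[0,0.06,0]], rot=[[0,0,0],[0,0,0],[0,0,0],[0,0,0],[0,0,0],[0,0,0],[0,0,0],[0,0,0]], hand=0)

```text
clock: 5.65
tcp_pos: [0.4886, -0.3381, 0.1021]
orientation: [-3.141, 0.875, 1.925]
force: [-2.5, 2.8, 6.6]
grip_width: 0.582
finger_force: 61.4
```

```bash
python3 - <<'E'
from h import *
o=bot.observe();print(o["tcp_pos"],o["grip_width"],o["finger_force"],o["force"].round(1),o["joints"].round(2))
P=o["tcp_pos"];R0=R.from_euler('xyz',o["orientation"]).as_matrix();print((R0.T@[0,0,1]).round(3))
# lift 40mm, then swing to pre-place in front of the coaster, z +40
Pl=P+[0,0,.05]
V=np.array([.4815,-.321,0])  # vase axis now
Rg=Rt(0,50)
off=R0.T@(P-V)               # TCP relative to vase origin, tool axes
C=np.array([.6566,-.0315,.005])
np.save("off.npy",off);print(off)
for X in(np.array([.56,-.15,.06]),C+[-.06,0,.05]):
    rel(X+Rg@off,Rg,P,R0)
rel(Pl,R0,P,R0)
E
```

```text
[ 0.48864535 -0.33807646  0.1020503 ] 0.582056222451368 61.44319280363561 [-2.5  2.8  6.6] [-0.54  0.2   0.67  2.32  1.3   0.67 -0.62]
[-0.767 -0.    -0.641]
[-0.09016061  0.0007528  -0.05125838]
dpos [1.19, 3.75, -3.76] rot [-0.934, 0.001, -0.781] rows 4.4 8.1
dpos [2.86, 5.63, -5.57] rot [-0.934, 0.001, -0.781] rows 6.7 8.1
dpos [-0.96, -0.0, -0.8] rot [0.0, 0.0, 0.0] rows 1.0 0.0
```

Request:
carry_out(delta_pos=[[-0.3,0,-0.25],[-0.6,0,-0.5],[-0.96,0,-0.8],[-0.7,0.4,-1.15],[-0.45,0.85,-1.5],[-0.2,1.3,-1.85],[0.05,1.7,-2.15],[0.3,2.1,-2.5],[0.55,2.5,-2.8],[0.75,3,-3.1],[1,3.4,-3.45],[1.19,3.75,-3.76]], rot=[[0,0,0],[0,0,0],[-0.08,0,-0.067],[-0.175,0,-0.147],[-0.27,0,-0.227],[-0.365,0,-0.307],[-0.46,0,-0.386],[-0.555,0,-0.465],[-0.65,0,-0.545],[-0.745,0,-0.624],[-0.84,0,-0.704],[-0.934,0,-0.781]])

```text
clock: 6.85
tcp_pos: [0.5791, -0.1465, 0.1608]
orientation: [3.137, 0.875, 2.811]
force: [2.8, 0.1, -2.5]
grip_width: 0.584
finger_force: 63.8
```

```bash
python3 - <<'E'
from h import *
o=bot.observe();print(o["tcp_pos"],o["joints"].round(2),o["orientation"].round(3),o["finger_force"])
w=imaging.grab_frame("wrist");save(w,"w3.png")
for q in spotter.pinpoint(w,"coaster")[:3]: print(q["uv"],q["score"],atz(w,q["uv"],0.005,True))
P=o["tcp_pos"];R0=R.from_euler('xyz',o["orientation"]).as_matrix();off=np.load("off.npy")
print("vase at",P-R0@off, "vase axis tilt", (R0@(Rt(-70,50).T)@[0,0,1]).round(3))
C=np.array([.6566,-.0315,.005]);Rg=Rt(0,50)
rel(C+[-.06,0,.045]+Rg@off,Rg)
E
```

```text
[ 0.5790648  -0.14649621  0.16083323] [ 0.67 -0.1  -0.59  2.4   1.73  0.15 -0.37] [3.137 0.875 2.811] 63.843032246804796
[486.6, 109.7] 0.97 [ 0.65799789 -0.03544139  0.005     ]
[490.0, 177.4] 0.57 [ 0.77038525 -0.02379371  0.005     ]
vase at [ 0.56147632 -0.14101268  0.05876707] vase axis tilt [-0.003 -0.002  1.   ]
dpos [0.25, 3.22, 0.06] rot [-0.259, 0.003, -0.218] rows 2.6 2.3
```

View pics/w3.png

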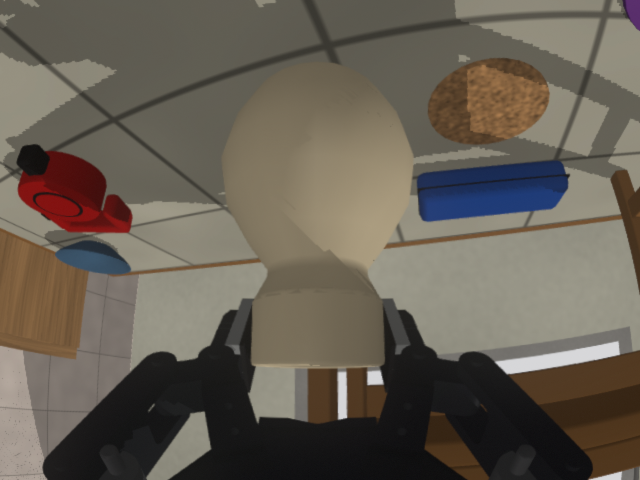

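The picture shows the vase held upright at column 318, with the cork coaster at (489,101). The arm is near its q4 limit, which moving forward should relieve.

Request:
carry_out(delta_pos=[[0.04,0.5,0],[0.08,1,0],[0.12,1.5,0.02],[0.16,2,0.03],[0.2,2.6,0.05],[0.25,3.22,0.06],[0.25,3.22,0.06]], rot=[[0,0,0],[-0.05,0,-0.042],[-0.1,0,-0.084],[-0.15,0,-0.126],[-0.2,0,-0.168],[-0.259,0,-0.218],[-0.259,0,-0.218]])

```text
clock: 7.65
tcp_pos: [0.6171, -0.0275, 0.1512]
orientation: [3.139, 0.881, 3.139]
force: [-0.5, 0.9, -3.6]
grip_width: 0.586
finger_force: 64.2
```

```bash
python3 - <<'E'
from h import *
o=bot.observe();print(o["tcp_pos"],o["joints"].round(2),o["orientation"].round(3),o["finger_force"])
w=imaging.grab_frame("wrist")
for q in spotter.masks_of(w,"coaster")[:2]: print(q["bbox"],q["score"])
P=o["tcp_pos"];R0=R.from_euler('xyz',o["orientation"]).as_matrix();off=np.load("off.npy")
print("vase at",P-R0@off,R0@(Rt(-70,50).T)@[0,0,1])
C=np.array([.657,-.0325,.005]);Rg=Rt(0,50)
rel(C+[0,0,.03]+Rg@off,Rg);rel(C+[0,0,.001]+Rg@off,Rg)
p=imaging.grab_frame("top");save(p,"t4.png",(200,160,480,340),2.4)
E
```

```text
[ 0.61710049 -0.02752132  0.1512115 ] [ 0.1  -0.04 -0.14  2.39  2.8   0.09 -1.27] [3.139 0.881 3.139] 64.15619966297527
[477.0, 0.3, 628.9, 60.3] 0.94
[239.6, 53.5, 375.3, 107.6] 0.81
vase at [ 0.59926103 -0.02810869  0.04904333] [-0.00831201 -0.00158637  0.9999642 ]
dpos [-0.67, -0.19, 1.35] rot [0.005, 0.007, 0.003] rows 1.2 0.1
dpos [-0.11, -0.19, 1.81] rot [0.005, 0.007, 0.003] rows 1.5 0.1
```

Request:
carry_out(delta_pos=[[-0.25,-0.1,0.3],[-0.45,-0.15,0.65],[-0.6,-0.19,1],[-0.67,-0.19,1.35],[-0.67,-0.19,1.35],[-0.55,-0.19,1.45],[-0.42,-0.19,1.55],[-0.3,-0.19,1.65],[-0.2,-0.19,1.74],[-0.2,-0.19,1.74],[-0.2,-0.19,1.74]], rot=[[0.005,0.007,0.003],[0.005,0.007,0.003],[0.005,0.007,0.003],[0.005,0.007,0.003],[0.005,0.007,0.003],[0.005,0.007,0.003],[0.005,0.007,0.003],[0.005,0.007,0.003],[0.005,0.007,0.003],[0.005,0.007,0.003],[0.005,0.007,0.003]])

```text
clock: 8.9
tcp_pos: [0.6757, -0.0362, 0.1134]
orientation: [-3.14, 0.873, 3.137]
force: [-0.3, -0.4, -4.2]
grip_width: 0.585
finger_force: 64.1
```

```bash
python3 - <<'E'
from h import *
o=bot.observe();print(o["tcp_pos"],o["joints"].round(2),o["orientation"].round(3),o["finger_force"],o["force"].round(1))
P=o["tcp_pos"];R0=R.from_euler('xyz',o["orientation"]).as_matrix();off=np.load("off.npy")
print("vase at",P-R0@off,R0@(Rt(-70,50).T)@[0,0,1],(R0.T@[0,0,1]).round(3),(R0.T@[1,0,0]).round(3))
C=np.array([.657,-.0325,.005]);Rg=Rt(0,50);rel(C+Rg@off,Rg)
w=imaging.grab_frame("wrist");save(w,"w5.png",(160,0,480,240),2.4)
E
```

```text
[ 0.67565234 -0.03615515  0.11335141] [ 0.18  0.15 -0.21  2.28  2.84  0.17 -1.28] [-3.14   0.873  3.137] 64.10531781613827 [-0.3 -0.4 -4.2]
vase at [ 0.65698637 -0.03689423  0.011332  ] [-2.57323920e-04  9.97672699e-04  9.99999469e-01] [-0.766 -0.001 -0.643] [-0.643  0.006  0.766]
dpos [0.12, 0.11, 0.1] rot [-0.005, 0.0, -0.003] rows 0.2 0.0
```

View pics/w5.png

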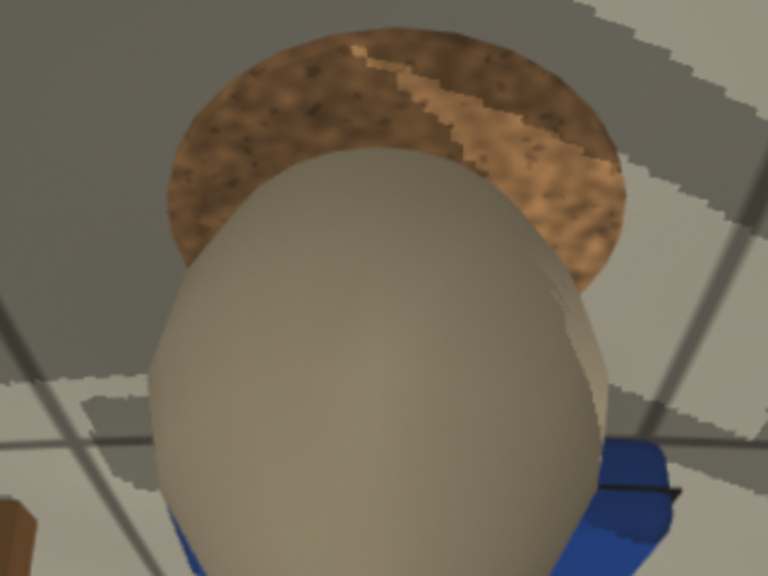

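The picture shows the vase over the cork coaster, with vase centre at column 379 and coaster centre at column 397. That is about 4 mm of offset, which agrees with the computed correction.

Request:
carry_out(delta_pos=[[0,0.11,0],[0.02,0.11,0.02],[0.04,0.11,0.04],[0.06,0.11,0.06],[0.08,0.11,0.075],[0.1,0.11,0.09],[0.12,0.11,0.105],[0.13,0.11,0.11],[0.13,0.11,0.11]], rot=[[0,0,0],[0,0,0],[0,0,0],[0,0,0],[0,0,0],[0,0,0],[0,0,0],[0,0,0],[0,0,0]])

```text
clock: 9.85
tcp_pos: [0.6761, -0.0319, 0.1071]
orientation: [-3.14, 0.874, 3.137]
force: [-1.3, -1.2, -0.8]
grip_width: 0.584
finger_force: 64.4
```

Contact: the vase's weight is now carried. Release and back out along the tool.

Request:
carry_out(delta_pos=[[0,0,0],[0,0,0],[0,0,0],[0,0,0],[0,0,0],[0,0,0],[0,0,0],[0,0,0]], rot=[[0,0,0],[0,0,0],[0,0,0],[0,0,0],[0,0,0],[0,0,0],[0,0,0],[0,0,0]], hand=100)

```text
clock: 10.65
tcp_pos: [0.6758, -0.0317, 0.1066]
orientation: [-3.14, 0.873, 3.137]
force: [0.1, 0.1, -0.4]
grip_width: 1.006
finger_force: 0.0
```

Request:
carry_out(delta_pos=[[0,0,-0.3],[0,0,-0.6],[0,0,-0.9],[0,0,-1.3],[0,0,-1.8],[-0.2,0,-2.3],[-0.5,0,-2.7]], rot=[[0,0,0],[0,0,0],[0,0,0],[0,0,0],[0,0,0],[0,0,0],[0,0,0]])

```text
clock: 11.35
tcp_pos: [0.6205, -0.0376, 0.1678]
orientation: [-3.105, 0.894, -3.132]
force: [-0.2, 0.3, 0.3]
grip_width: 1.002
finger_force: 0.0
```

```bash
python3 - <<'E'
from h import *
o=bot.observe();print(o["tcp_pos"],o["joints"].round(2),o["orientation"].round(3),o["force"].round(1))
w=imaging.grab_frame("wrist");p=imaging.grab_frame("top");s=imaging.grab_frame("scene")
for q in spotter.pinpoint(w,"vase_mouth")[:1]: print(q["uv"],q["score"],atz(w,q["uv"],.131,True))
for q in spotter.pinpoint(p,"vase_mouth")[:3]: print(q["uv"],q["score"],atz(p,q["uv"],.131))
for c,f in((w,True),(p,False),(s,False)):
    for q in spotter.pinpoint(c,"bulb")[:2]: print("bulb",q["uv"],q["score"],atz(c,q["uv"],.054,f))
    for q in spotter.pinpoint(c,"tray")[:1]: print("tray",q["uv"],q["score"],atz(c,q["uv"],0,f))
im=p["color"][:,:,::-1];a=cv2.resize(im[180:340,160:380],None,fx=2.5,fy=2.5);b=cv2.resize(w["color"][:,:,::-1],(800*400//800,300))
out=np.zeros((400+0,550+0,3),np.uint8);out[:]=a;cv2.imwrite("pics/t6.png",out)
# bulb axis from top: green tip & purple
E
```

```text
[ 0.62049957 -0.03756081  0.16783686] [-0.08 -0.08  0.03  2.38  2.25  0.09 -0.71] [-3.105  0.894 -3.132] [-0.2  0.3  0.3]
[329.1, 257.6] 0.66 [ 0.6564581  -0.03277848  0.131     ]
[420.8, 329.0] 0.76 [ 0.36200444 -0.2151671   0.131     ]
[334.4, 193.3] 0.73 [ 0.66331165 -0.04033639  0.131     ]
tray [195.8, 290.1] 0.62 [0.462726  0.2970465 0.       ]
bulb [383.2, 211.2] 0.7 [0.42039862 0.29706954 0.054     ]
tray [389.0, 230.9] 0.98 [0.46614637 0.30478783 0.        ]
```

View pics/t6.png

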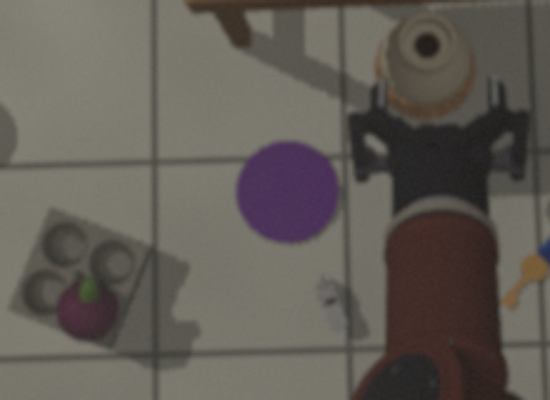

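The vase stands centred on the cork coaster, with its mouth measured at (0.6565,-0.0328). The bulb is at crop (87,310), in the tray cell nearest the robot. I'll move above it for a close look.

```bash
python3 - <<'E'
from h import *
Rg=Rt(20,10);G=np.array([.433,.285,.057]);T=G+.0217*Rg[:,2]
rel([.5,.1,.24],Rt(10,30));rel(T-.10*Rg[:,2]+[-.02,-.01,.02],Rg)
E
```

```text
dpos [0.45, 3.34, -3.59] rot [-0.144, 0.366, -0.133] rows 3.9 2.8
dpos [3.67, 7.6, -4.31] rot [-0.211, 0.706, -0.312] rows 7.6 5.3
```

Request:
carry_out(delta_pos=[[0,0.3,-1],[0.1,0.9,-2],[0.25,1.8,-3],[0.4,2.7,-3.6],[0.45,3.34,-3.6],[1.1,4.2,-3.75],[1.8,5.1,-3.9],[2.5,6,-4],[3.1,6.9,-4.2],[3.67,7.6,-4.31],[3.67,7.6,-4.31],[3.67,7.6,-4.31]], rot=[[0,0,0],[-0.03,0.1,-0.03],[-0.07,0.2,-0.07],[-0.11,0.3,-0.1],[-0.144,0.366,-0.133],[-0.16,0.45,-0.18],[-0.18,0.53,-0.22],[-0.19,0.6,-0.26],[-0.2,0.66,-0.29],[-0.211,0.706,-0.312],[-0.211,0.706,-0.312],[-0.211,0.706,-0.312]])

```text
clock: 13.1
tcp_pos: [0.4715, 0.1573, 0.1771]
orientation: [-3.137, 0.19, -2.798]
force: [1.2, -0.1, -0.6]
grip_width: 0.996
finger_force: 0.0
```

```bash
python3 - <<'E'
from h import *
o=bot.observe();print(o["tcp_pos"],o["joints"].round(2),o["orientation"].round(3))
w=imaging.grab_frame("wrist");save(w,"w7.png",(120,60,520,360),2);print(w["position"])
for n,z in(("bulb",.054),("tray",0)):
    for q in spotter.pinpoint(w,n)[:2]: print(n,q["uv"],q["score"],atz(w,q["uv"],z,True))
for q in spotter.masks_of(w,"bulb")[:1]: print(q["bbox"],q["score"])
E
```

```text
[0.47151222 0.1573478  0.1770944 ] [-0.57 -0.08  0.14  2.06  0.04  0.98  1.46] [-3.137  0.19  -2.798]
[0.3684433  0.12065206 0.30107245]
bulb [489.6, 210.3] 0.68 [0.4322639  0.28666876 0.054     ]
[453.8, 176.2, 528.1, 258.8] 0.9
```

View pics/w7.png

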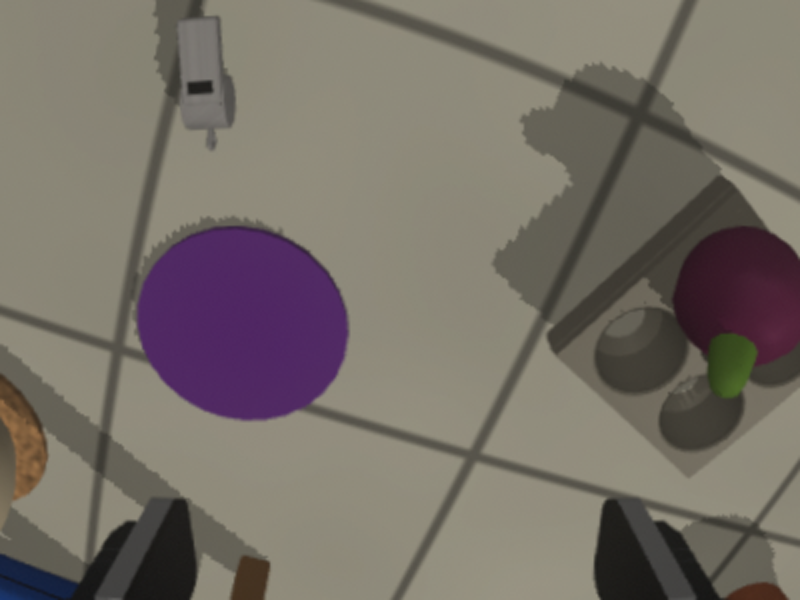

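The picture shows the bulb at crop (742,295) with its nose at (730,370), and the arm about 12 cm short of the target. I'll carry on.

```bash
python3 - <<'E'
from h import *
w=imaging.grab_frame("wrist")
t=atz(w,(483.5,253),.092,True);print("nose",t, np.degrees(np.arctan2(t[1]-.2865,t[0]-.432)))
Rg=Rt(20,10);G=np.array([.435,.288,.057]);T=G+.0217*Rg[:,2]
rel(T-.10*Rg[:,2],Rg)
E
```

```text
nose [0.45414644 0.27250917 0.092     ] -32.28230927748245
dpos [0.32, 3.45, 0.97] rot [-0.01, 0.018, -0.009] rows 2.9 0.1
```

Request:
carry_out(delta_pos=[[0.1,1,0.3],[0.2,2,0.6],[0.3,3,0.9],[0.32,3.45,0.97],[0.32,3.45,0.97],[0.32,3.45,0.97]], rot=[[0,0,0],[0,0,0],[0,0.02,0],[0,0.02,0],[0,0.02,0],[0,0.02,0]])

```text
clock: 13.95
tcp_pos: [0.4224, 0.2825, 0.1347]
orientation: [-3.134, 0.173, -2.802]
force: [-0.0, -1.4, -0.1]
grip_width: 1.0
finger_force: 0.0
```

```bash
python3 - <<'E'
from h import *
o=bot.observe();print(o["tcp_pos"],o["joints"].round(2),o["orientation"].round(3))
w=imaging.grab_frame("wrist");save(w,"w8.png",(200,60,440,260),2.5);print(w["position"])
p=imaging.grab_frame("top");print(p["position"])
for n,z in(("bulb",.054),("tray",0)):
    for q in spotter.pinpoint(w,n)[:2]: print(n,q["uv"],q["score"],atz(w,q["uv"],z,True))
for c in(w,p):
    hsv=cv2.cvtColor(c["color"],cv2.COLOR_RGB2HSV);q=spotter.masks_of(c,"bulb")
    if not q: print("no");continue
    m=cv2.dilate(q[0]["mask"].astype(np.uint8),np.ones((9,9)))>0
    g=(hsv[...,0]>30)&(hsv[...,0]<85)&(hsv[...,1]>70)&m
    v,u=np.where(g);print(q[0]["bbox"],"green",len(u),u.mean(),v.mean(),u.min(),u.max(),v.min(),v.max())
E
```

```text
[0.42237217 0.28249439 0.13474531] [-0.7   0.01 -0.02  2.06  0.09  0.91  1.13] [-3.134  0.173 -2.802]
[0.32099074 0.24723645 0.2604944 ]
[0.41963451 0.00265809 1.28870819]
bulb [322.3, 241.5] 0.91 [0.43024047 0.28752052 0.054     ]
[274.9, 200.1, 367.8, 308.1] green 994 297.90744466800805 286.23943661971833 282 317 267 306
[182.7, 290.8, 201.2, 302.6] green 49 194.87755102040816 295.42857142857144 192 198 292 299
```

View pics/w8.png

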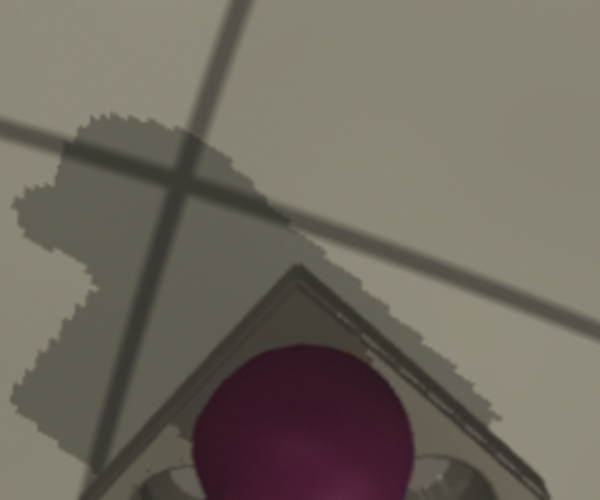

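The picture shows only the bulb's round top at crop (305,440). The tray diagonal lines up with the view, and the nose lies below the crop. My ten pictures are used up, so from here I work from numbers, starting with fitting the bulb axis.

```bash
python3 - <<'E'
from h import *
from scipy.optimize import least_squares
w=imaging.grab_frame("wrist");p=imaging.grab_frame("top")
gw,gt=(297.9,286.2),(194.9,295.4)
X=tri([(p["position"],ray(p,gt)),(w["position"],ray(w,gw,True))]);print("nose centroid",X)
def projw(w,X):
    c=att(w).T@(np.array(X)-w["position"]);r=np.arctan2(np.hypot(c[0],c[1]),c[2]);a=np.arctan2(c[1],c[0]);return np.array([w["fx"]*r*np.cos(a)+w["cx"],w["fy"]*r*np.sin(a)+w["cy"]])
ow=spotter.pinpoint(w,"bulb")[0]["uv"]
m=spotter.masks_of(w,"bulb")[0]["mask"];hsv=cv2.cvtColor(w["color"],cv2.COLOR_RGB2HSV)
g=(hsv[...,0]>30)&(hsv[...,0]<85)&(hsv[...,1]>70)
pur=(m&~g).astype(np.uint8);c=max(cv2.findContours(pur,0,2)[0],key=cv2.contourArea);print("purple circle",cv2.minEnclosingCircle(c),cv2.boundingRect(c))
v,u=np.where(g&(cv2.dilate(m.astype(np.uint8),np.ones((9,9)))>0))
# tip: extreme green along direction
pts=np.c_[u,v].astype(float);pc=pts.mean(0);_,_,V=np.linalg.svd(pts-pc,full_matrices=False);ax=V[0]*np.sign(V[0]@(pc-ow));t=(pts-pc)@ax
print("nose image axis",ax,"ends",pc+ax*t.min(),pc+ax*t.max())
def f(q):
    o=np.array([q[0],q[1],.054]);d=np.array([np.sin(q[2])*np.cos(q[3]),np.sin(q[2])*np.sin(q[3]),np.cos(q[2])])
    return np.r_[projw(w,o)-ow,(projw(w,o+.048*d)-(pc+ax*(t.max()-3)))/1,(projw(w,o+.037*d)-pc),(proj(p,o+.037*d)-gt)*2,(q[2]-.66)*30]
s=least_squares(f,[.431,.287,.66,0]);print(s.x[:2],np.degrees(s.x[2:]),s.fun.round(1))
E
```

```text
nose centroid [0.44807678 0.27960024 0.08357538]
purple circle ((319.8268737792969, 240.5409393310547), 45.83108901977539) (275, 198, 91, 89)
nose image axis [ 0.48223025 -0.87604451] ends [286.5427359  304.29875613] [305.36722252 270.10121612]
[0.48790413 0.20201248] [ 91.32687079 105.10650155] [170.  -24.3 -58.3   4.6 -66.6  -9.6  42.5 -26.8  28. ]
```

```bash
cat >> h.py <<'E'
from scipy.optimize import least_squares
def projw(w,X):
    c=att(w).T@(np.array(X)-w["position"]);r=np.arctan2(np.hypot(c[0],c[1]),c[2]);a=np.arctan2(c[1],c[0]);return np.array([w["fx"]*r*np.cos(a)+w["cx"],w["fy"]*r*np.sin(a)+w["cy"]])
E
python3 - <<'E'
from h import *
w=imaging.grab_frame("wrist");p=imaging.grab_frame("top")
ow=np.array([320.5,240.8]);pc=np.array([297.9,286.2]);tip=np.array([288.,301.5]);gt=(194.9,295.4)
def f(q):
    o=np.array([q[0],q[1],.054]);d=np.array([np.sin(q[2])*np.cos(q[3]),np.sin(q[2])*np.sin(q[3]),np.cos(q[2])])
    return np.r_[projw(w,o)-ow,projw(w,o+.046*d)-tip,projw(w,o+.036*d)-pc,(proj(p,o+.036*d)-gt)*2,(q[2]-.66)*30]
s=least_squares(f,[.431,.287,.66,0]);print(s.x[:2],np.degrees(s.x[2:]),s.fun.round(1))
d=[np.sin(.66)*np.cos(.35),np.sin(.66)*np.sin(.35),np.cos(.66)]
o=np.array([.431,.287,.054]);print("if az20:",projw(w,o+.046*np.array(d)))
E
```

```text
[0.4290681  0.28799685] [ 36.40610637 -23.6236862 ] [ 0.7 -0.5  1.1 -0.5 -1.4  0.8  0.6 -0.5 -0.7]
if az20: [318.86288928 313.24690686]
```

```bash
python3 - <<'E'
from h import *
Rg=Rt(-20,10);G=np.array([.433,.2864,.058]);T=G+.0217*Rg[:,2];print(T,(Rt(-20,10).T@[.554,-.235,.8]).round(3))
rel(T-.06*Rg[:,2],Rg);rel(T,Rg)
E
```

```text
[0.43654092 0.28511121 0.03662967] [-0.731 -0.031 -0.683]
dpos [0.01, 0.07, 0.99] rot [0.113, 0.0, 0.679] rows 0.8 4.6
dpos [0.07, -0.08, 2.48] rot [0.113, 0.0, 0.679] rows 2.0 4.6
```

Request:
carry_out(delta_pos=[[0,0,0],[0,0,0],[0,0,0.2],[0,0,0.4],[0,0,0.6],[0,0.07,0.99],[0.03,0.03,1.4],[0.05,-0.02,1.8],[0.06,-0.05,2.15],[0.07,-0.08,2.48],[0.07,-0.08,2.48],[0.07,-0.08,2.48]], rot=[[0.02,0,0.14],[0.045,0,0.27],[0.07,0,0.41],[0.09,0,0.54],[0.113,0,0.679],[0.113,0,0.679],[0.113,0,0.679],[0.113,0,0.679],[0.113,0,0.679],[0.113,0,0.679],[0.113,0,0.679],[0.113,0,0.679]])

```text
clock: 15.75
tcp_pos: [0.4365, 0.2852, 0.0366]
orientation: [-3.141, 0.175, 2.793]
force: [0.4, 0.8, 0.5]
grip_width: 1.0
finger_force: 0.0
```

```bash
python3 - <<'E'
from h import *
o=bot.observe();print(o["tcp_pos"],o["orientation"].round(3),o["force"].round(1))
w=imaging.grab_frame("wrist")
for q in spotter.masks_of(w,"bulb")[:1]:
    m=q["mask"];print(q["bbox"],q["score"])
    hsv=cv2.cvtColor(w["color"],cv2.COLOR_RGB2HSV);g=(hsv[...,0]>30)&(hsv[...,0]<85)&(hsv[...,1]>70)&(cv2.dilate(m.astype(np.uint8),np.ones((9,9)))>0)
    c=max(cv2.findContours((m&~g).astype(np.uint8),0,2)[0],key=cv2.contourArea);print("purple",cv2.boundingRect(c))
    v,u=np.where(g);pts=np.c_[u,v]*1.;pc=pts.mean(0);print("green",len(u),pc,np.linalg.svd(pts-pc,full_matrices=False)[2][0],u.min(),u.max(),v.min(),v.max())
# prediction if model right
d=np.array([.554,-.235,.8]);O=np.array([.4305,.2875,.054])
print("pred origin",projw(w,O),"nose .036",projw(w,O+.036*d),"tip",projw(w,O+.048*d))
Rm=R.from_euler('xyz',o["orientation"]).as_matrix();G=o["tcp_pos"]-.0217*Rm[:,2]
print("pads mid",projw(w,G),projw(w,G+Rm[:,1]*.042),projw(w,G-Rm[:,1]*.042))
E
```

```text
[0.43645993 0.28524362 0.03660375] [-3.141  0.175  2.793] [0.4 0.8 0.5]
[244.1, 257.2, 390.0, 425.9] 0.69
purple (245, 254, 144, 144)
green 1205 [314.19170124 408.95684647] [0.99892904 0.04626845] 290 338 396 424
pred origin [318.24008902 329.00102496] nose .036 [315.2481273  420.22139079] tip [314.21859745 450.48296308]
pads mid [318.04856432 340.67488519] [422.79564913 337.96888114] [213.13160732 338.02488174]
```

Prediction and image agree, with the bulb centred between the pads. Close.

Request:
carry_out(delta_pos=[[0,0,0],[0,0,0],[0,0,0],[0,0,0],[0,0,0],[0,0,0],[0,0,0],[0,0,0]], rot=[[0,0,0],[0,0,0],[0,0,0],[0,0,0],[0,0,0],[0,0,0],[0,0,0],[0,0,0]], hand=0)

```text
clock: 16.65
tcp_pos: [0.4367, 0.2855, 0.0373]
orientation: [3.141, 0.175, 2.793]
force: [-1.8, -0.9, 5.4]
grip_width: 0.639
finger_force: 61.9
```

```bash
python3 - <<'E'
from h import *
o=bot.observe();print(o["tcp_pos"],o["orientation"].round(3),o["force"].round(1),o["grip_width"],o["finger_force"])
R0=R.from_euler('xyz',o["orientation"]).as_matrix();print((R0.T@[0,0,1]).round(3))
rel(o["tcp_pos"]+[0,0,.15],R0)
E
```

```text
[0.43665601 0.28549486 0.03725967] [3.141 0.175 2.793] [-1.8 -0.9  5.4] 0.6385384030539207 61.91517749248305
[-0.174  0.001 -0.985]
dpos [-0.65, 0.0, -3.69] rot [0.0, 0.0, 0.0] rows 3.0 0.0
```

Request:
carry_out(delta_pos=[[-0.05,0,-0.2],[-0.1,0,-0.5],[-0.2,0,-1],[-0.3,0,-1.7],[-0.45,0,-2.5],[-0.6,0,-3.3],[-0.65,0,-3.7],[-0.65,0,-3.7]], rot=[[0,0,0],[0,0,0],[0,0,0],[0,0,0],[0,0,0],[0,0,0],[0,0,0],[0,0,0]])

```text
clock: 17.45
tcp_pos: [0.4374, 0.2864, 0.1906]
orientation: [3.136, 0.177, 2.792]
force: [0.4, -1.1, -0.4]
grip_width: 0.642
finger_force: 63.2
```

```bash
python3 - <<'E'
from h import *
o=bot.observe();print(o["tcp_pos"],o["orientation"].round(3),o["force"].round(1),o["finger_force"])
w=imaging.grab_frame("wrist");p=imaging.grab_frame("top");s=imaging.grab_frame("scene")
for q in spotter.pinpoint(s,"tray")[:1]: print("tray",q["uv"],q["score"],atz(s,q["uv"],0))
for n,c in(("w",w),("top",p),("scene",s)):
  for q in spotter.masks_of(c,"bulb")[:1]:
    m=q["mask"];hsv=cv2.cvtColor(c["color"],cv2.COLOR_RGB2HSV);md=cv2.dilate(m.astype(np.uint8),np.ones((9,9)))>0
    g=(hsv[...,0]>30)&(hsv[...,0]<85)&(hsv[...,1]>70)&md
    v,u=np.where(g);v2,u2=np.where(m&~g);print(n,q["bbox"],q["score"],"green",len(u),u.mean() if len(u) else 0,v.mean() if len(u) else 0,(u.min(),u.max(),v.min(),v.max()) if len(u) else 0,"purple",u2.mean(),v2.mean())
R0=R.from_euler('xyz',o["orientation"]).as_matrix()
off=R0.T@(np.array([.4305,.2875,.054])-[.43665,.2855,.03726]) # bulb origin in tool axes
off[1]=0;print("off",off);O=o["tcp_pos"]+R0@off;d=np.array([.554,-.235,.8])
print("pred",projw(w,O),projw(w,O+.037*d),"top",proj(p,O),proj(p,O+.037*d),"scene",proj(s,O),proj(s,O+.037*d))
E
```

```text
[0.43742567 0.2863928  0.19055401] [3.136 0.177 2.792] [ 0.4 -1.1 -0.4] 63.21034747801605
tray [385.8, 233.1] 0.9 [0.47251691 0.29008201 0.        ]
w [245.7, 255.8, 389.8, 425.0] 0.92 green 1321 314.85011355034067 407.6320968962907 (np.int64(291), np.int64(339), np.int64(393), np.int64(424)) purple 317.03195547495466 326.2183102995435
top [165.2, 289.2, 191.0, 303.6] 0.54 green 75 177.18666666666667 294.17333333333335 (np.int64(173), np.int64(181), np.int64(289), np.int64(299)) purple 180.86776859504133 296.099173553719
scene [379.2, 169.8, 394.0, 189.8] 0.47 green 23 386.9130434782609 176.43478260869566 (np.int64(385), np.int64(389), np.int64(174), np.int64(179)) purple 385.8847926267281 179.3917050691244
off [ 0.00340863  0.         -0.01761855]
pred [318.0589899  327.73385075] [315.4123463  421.24862079] top [176.57291953 302.82725214] [177.09402396 292.15376445] scene [386.91283333 178.55400501] [388.00152261 175.64684315]
```

The bulb is held as predicted and the tray stayed put. Carry it to a pre-place pose in front of the shelf, turning the nose up.

```bash
cat >> h.py <<'E'
boff=np.array([.0034,0,-.0176]);bd=np.array([-.731,-.031,-.683]);bd/=np.linalg.norm(bd)
M=np.array([.6565,-.0328,.131])
def place(O,psi=0,d=bd):
    Rg=Rt(psi,47)
    for _ in range(3):
        a,_e=R.align_vectors([[0,0,1]],[Rg@d]);Rg=a.as_matrix()@Rg
    return np.array(O)+(-Rg@boff),Rg
E
python3 - <<'E'
from h import *
o=bot.observe();P=o["tcp_pos"];R0=R.from_euler('xyz',o["orientation"]).as_matrix()
T,Rg=place([.53,.06,.205],0);rel(T,Rg)
T2,Rg=place(M+[-.07,0,.06],0);rel(T2,Rg);print(T,T2,Rg.round(3))
print(o["joints"].round(2))
E
```

```text
dpos [-4.46, -4.36, 0.55] rot [-0.143, -0.644, -0.326] rows 5.0 4.9
dpos [-6.49, -6.05, 1.26] rot [-0.143, -0.644, -0.326] rows 7.2 4.9
[0.54518135 0.05970502 0.19547322] [ 0.60168135 -0.03309498  0.18147322] [[-0.683 -0.     0.731]
 [-0.023  1.    -0.021]
 [-0.73  -0.031 -0.682]]
[-0.75  0.04 -0.03  1.92  0.18  1.11  0.37]
```

Request:
carry_out(delta_pos=[[-0.5,-0.5,0],[-1,-1,0.1],[-1.5,-1.5,0.15],[-2,-2,0.2],[-2.5,-2.5,0.3],[-3,-3,0.35],[-3.5,-3.5,0.4],[-4,-4,0.5],[-4.46,-4.36,0.55],[-4.46,-4.36,0.55],[-4.46,-4.36,0.55],[-4.46,-4.36,0.55]], rot=[[-0.01,-0.06,-0.03],[-0.03,-0.13,-0.07],[-0.045,-0.2,-0.1],[-0.06,-0.27,-0.14],[-0.075,-0.34,-0.17],[-0.09,-0.41,-0.21],[-0.105,-0.48,-0.24],[-0.12,-0.55,-0.28],[-0.143,-0.644,-0.326],[-0.143,-0.644,-0.326],[-0.143,-0.644,-0.326],[-0.143,-0.644,-0.326]])

```text
clock: 19.0
tcp_pos: [0.5394, 0.0698, 0.2001]
orientation: [-3.121, 0.789, -3.131]
force: [-0.8, 0.1, -0.3]
grip_width: 0.636
finger_force: 63.3
```

```bash
cat > look.py <<'E'
from h import *
def look():
    o=bot.observe();print(o["tcp_pos"],o["joints"].round(2),o["orientation"].round(3),o["force"].round(1),o["finger_force"])
    R0=R.from_euler('xyz',o["orientation"]).as_matrix();O=o["tcp_pos"]+R0@boff;d=R0@bd
    print("origin",O,"axis",d.round(3))
    for n in("wrist","top","scene"):
        c=imaging.grab_frame(n);pj=projw if n=="wrist" else proj
        print(n,"pred",pj(c,O).round(1),pj(c,O+.037*d).round(1))
        for q in spotter.masks_of(c,"bulb")[:1]:
            m=q["mask"];hsv=cv2.cvtColor(c["color"],cv2.COLOR_RGB2HSV);md=cv2.dilate(m.astype(np.uint8),np.ones((9,9)))>0
            g=(hsv[...,0]>30)&(hsv[...,0]<85)&(hsv[...,1]>70)&md
            v,u=np.where(g);v2,u2=np.where(m&~g)
            print("  ",np.round(q["bbox"]),round(q["score"],2),"green",len(u),(u.mean().round(1),v.mean().round(1),u.min(),u.max(),v.min(),v.max()) if len(u) else 0,"purple",u2.mean().round(1),v2.mean().round(1))
        for q in spotter.pinpoint(c,"bulb")[:1]: print("   pin",q["uv"],q["score"])
E
python3 - <<'E'
from look import *
look();T2,Rg=place(M+[-.07,0,.06],0);rel(T2,Rg)
E
```

```text
[0.53938117 0.06982669 0.20012444] [ 0.08 -0.3  -0.42  2.39  0.51  0.32  0.78] [-3.121  0.789 -3.131] [-0.8  0.1 -0.3] 63.26083117703092
origin [0.52450005 0.07004057 0.21011576] axis [ 0.031 -0.016  0.999]
wrist pred [318.3 328.4] [315.3 421.7]
   [244. 256. 389. 423.] 0.61 green 1300 (np.float64(314.8), np.float64(407.7), np.int64(291), np.int64(339), np.int64(393), np.int64(424)) purple 317.3 326.1
   pin [315.0, 326.6] 0.6
top pred [283.7 253.6] [282.7 251.3]
   [271. 243. 296. 267.] 0.74 green 50 (np.float64(284.0), np.float64(251.7), np.int64(280), np.int64(288), np.int64(248), np.int64(255)) purple 284.4 253.3
   pin [283.4, 251.8] 0.57
scene pred [331.4 211.5] [331.6 202.5]
   [326. 198. 339. 221.] 0.5 green 36 (np.float64(331.5), np.float64(203.1), np.int64(329), np.int64(334), np.int64(200), np.int64(206)) purple 331.9 211.6
   pin [332.3, 208.5] 0.76
dpos [-0.74, -2.61, 1.47] rot [0.01, -0.031, -0.014] rows 2.5 0.2
```

Predictions agree with all three cameras, so the axis model is good. On to the pre-place pose.

Request:
carry_out(delta_pos=[[-0.1,-0.4,0.2],[-0.25,-0.9,0.5],[-0.4,-1.4,0.8],[-0.55,-1.9,1.05],[-0.65,-2.3,1.3],[-0.74,-2.6,1.47],[-0.74,-2.61,1.47],[-0.74,-2.61,1.47],[-0.74,-2.61,1.47]], rot=[[0,0,0],[0.01,-0.02,-0.01],[0.01,-0.031,-0.014],[0.01,-0.031,-0.014],[0.01,-0.031,-0.014],[0.01,-0.031,-0.014],[0.01,-0.031,-0.014],[0.01,-0.031,-0.014],[0.01,-0.031,-0.014]])

```text
clock: 20.35
tcp_pos: [0.6015, -0.0334, 0.1817]
orientation: [-3.096, 0.819, -3.108]
force: [-0.4, 0.1, -1.0]
grip_width: 0.64
finger_force: 63.3
```

```bash
python3 - <<'E'
from look import *
look()
for h in((-.03,.035),(0,.03),(0,.022)):
    T2,Rg=place(M+[h[0],0,h[1]],0);rel(T2,Rg)
w=imaging.grab_frame("wrist")
for n in("vase","vase_mouth","coaster"):
    for q in spotter.pinpoint(w,n)[:1]: print(n,q["uv"],q["score"],atz(w,q["uv"],{"vase":.005,"vase_mouth":.131,"coaster":0}[n],True))
E
```

```text
[ 0.60145154 -0.03336951  0.1817168 ] [ 0.   -0.14 -0.06  2.35  0.44  0.13  1.11] [-3.096  0.819 -3.108] [-0.4  0.1 -1. ] 63.28321501103346
origin [ 0.58626831 -0.03306908  0.19124041] axis [-0.  0.  1.]
wrist pred [318.4 328.4] [315.4 421.7]
   [242. 253. 389. 424.] 0.66 green 1303 (np.float64(314.7), np.float64(407.7), np.int64(291), np.int64(339), np.int64(393), np.int64(423)) purple 317.4 326.0
   pin [315.4, 328.5] 0.89
top pred [333.  223.6] [333.5 220.8]
   [319. 209. 345. 236.] 0.94 green 52 (np.float64(333.6), np.float64(221.6), np.int64(330), np.int64(337), np.int64(218), np.int64(225)) purple 333.3 223.0
   pin [331.8, 221.0] 0.62
scene pred [304.1 238.2] [303.9 229. ]
   [296. 224. 308. 239.] 0.67 green 36 (np.float64(302.9), np.float64(230.0), np.int64(300), np.int64(305), np.int64(226), np.int64(233)) purple 301.6 233.2
   pin [305.9, 236.7] 0.6
dpos [-0.22, 0.07, 1.16] rot [-0.002, 0.0, -0.002] rows 0.9 0.0
dpos [-0.64, 0.08, 1.8] rot [-0.002, 0.0, -0.002] rows 1.5 0.0
dpos [-0.5, 0.09, 1.93] rot [-0.002, 0.0, -0.002] rows 1.6 0.0
vase [331.5, 105.0] 0.56 [ 0.65532818 -0.02977815  0.005     ]
vase_mouth [315.2, 329.3] 0.71 [ 0.93041303 -0.04043632  0.131     ]
coaster [541.2, 4.7] 0.7 [0.54137315 0.10594371 0.        ]
```

Request:
carry_out(delta_pos=[[-0.05,0.07,0.3],[-0.15,0.07,0.75],[-0.22,0.07,1.16],[-0.36,0.08,1.35],[-0.5,0.08,1.58],[-0.64,0.08,1.8],[-0.64,0.08,1.8],[-0.58,0.09,1.86],[-0.5,0.09,1.93],[-0.5,0.09,1.93],[-0.5,0.09,1.93]], rot=[[0,0,0],[0,0,0],[0,0,0],[0,0,0],[0,0,0],[0,0,0],[0,0,0],[0,0,0],[0,0,0],[0,0,0],[0,0,0]])

```text
clock: 22.1
tcp_pos: [0.6714, -0.0327, 0.1436]
orientation: [-3.095, 0.819, -3.11]
force: [0.1, -0.2, -0.4]
grip_width: 0.637
finger_force: 63.5
```

```bash
python3 - <<'E'
from look import *
look()
for h in(.0195,.0165):
    T2,Rg=place(M+[0,0,h],0);rel(T2,Rg)
p=imaging.grab_frame("top")
for q in spotter.masks_of(p,"vase")[:3]: print(q["bbox"],q["score"])
print(proj(p,[.6565,-.0328,.045]),proj(p,[.6565,.0112,.045]),proj(p,[.6565,-.0768,.045]))
E
```

```text
[ 0.67144747 -0.03268783  0.1436497 ] [ 0.3   0.09 -0.35  2.23  1.48  0.09  0.1 ] [-3.095  0.819 -3.11 ] [ 0.1 -0.2 -0.4] 63.525009607110405
origin [ 0.65626526 -0.03235359  0.15317382] axis [-0.     0.001  1.   ]
wrist pred [318.3 328.6] [315.4 421.8]
   [244. 260. 388. 426.] 0.86 green 1252 (np.float64(314.7), np.float64(407.4), np.int64(292), np.int64(338), np.int64(393), np.int64(423)) purple 317.2 327.1
   pin [315.7, 327.5] 0.89
top pred [331.1 194.5] [331.6 190.9]
   [318. 185. 344. 205.] 0.88 green 48 (np.float64(331.4), np.float64(191.6), np.int64(328), np.int64(335), np.int64(188), np.int64(195)) purple 330.9 193.5
   pin [331.3, 194.7] 0.79
scene pred [311.9 264.6] [311.8 255.8]
dpos [0.05, -0.01, 0.04] rot [-0.002, 0.0, -0.001] rows 0.1 0.0
dpos [0.1, -0.0, 0.1] rot [-0.002, 0.0, -0.001] rows 0.1 0.0
[396.7, 308.5, 434.2, 347.4] 0.87
[330.23644574 203.70564305] [311.7359955  204.24397093] [348.74314489 203.16713333]
```

Lower the last millimetres, watching the force.

Request:
carry_out(delta_pos=[[0.02,0,0.02],[0.03,0,0.03],[0.05,0,0.04],[0.06,0,0.055],[0.06,0,0.055]], rot=[[0,0,0],[0,0,0],[0,0,0],[0,0,0],[0,0,0]])

```text
clock: 23.15
tcp_pos: [0.6726, -0.0327, 0.1416]
orientation: [-3.095, 0.821, -3.11]
force: [1.5, -0.1, 5.7]
grip_width: 0.635
finger_force: 63.6
```

Contact at 5.7 N. Ease off slightly, then release.

Request:
carry_out(delta_pos=[[-0.01,0,-0.01],[-0.01,0,-0.01]], rot=[[0,0,0],[0,0,0]])

```text
clock: 23.35
tcp_pos: [0.6722, -0.0328, 0.1416]
orientation: [-3.096, 0.82, -3.11]
force: [1.3, 0.2, 5.8]
grip_width: 0.641
finger_force: 63.6
```

Request:
carry_out(delta_pos=[[0,0,0],[0,0,0],[0,0,0],[0,0,0],[0,0,0],[0,0,0],[0,0,0],[0,0,0]], rot=[[0,0,0],[0,0,0],[0,0,0],[0,0,0],[0,0,0],[0,0,0],[0,0,0],[0,0,0]], hand=100)

```text
clock: 24.15
tcp_pos: [0.6716, -0.0328, 0.1408]
orientation: [-3.096, 0.819, -3.11]
force: [0.7, -0.2, 0.2]
grip_width: 0.999
finger_force: 0.0
```

```bash
python3 - <<'E'
from look import *
look()
E
```

```text
[ 0.67163385 -0.03281487  0.14081795] [ 0.3   0.1  -0.36  2.23  1.56  0.09  0.02] [-3.096  0.819 -3.11 ] [ 0.7 -0.2  0.2] 0.0
origin [ 0.6564509  -0.03248025  0.15034087] axis [-0.  0.  1.]
wrist pred [318.4 328.5] [315.4 421.8]
   [248. 271. 390. 426.] 0.73 green 1105 (np.float64(317.4), np.float64(408.7), np.int64(295), np.int64(340), np.int64(396), np.int64(423)) purple 318.5 330.5
   pin [316.9, 333.1] 0.78
top pred [331.2 194.6] [331.6 191.1]
   [319. 179. 345. 207.] 0.91 green 47 (np.float64(331.0), np.float64(189.9), np.int64(328), np.int64(334), np.int64(186), np.int64(194)) purple 331.0 193.0
   pin [191.9, 289.5] 0.74
scene pred [311.9 265.3] [311.8 256.6]
   [249. 223. 408. 358.] 0.73 green 0 0 purple 333.0 275.6
```

Request:
carry_out(delta_pos=[[0,0,-0.2],[0,0,-0.5],[0,0,-0.8],[0,0,-1.2],[0,0,-1.7],[0,0,-2.2],[0,0,-2.7],[0,0,-3.2],[0,0,-3.6],[0,0,-3.6]], rot=[[0,0,0],[0,0,0],[0,0,0],[0,0,0],[0,0,0],[0,0,0],[0,0,0],[0,0,0],[0,0,0],[0,0,0]])

```text
clock: 25.6
tcp_pos: [0.5662, -0.0291, 0.2414]
orientation: [-3.095, 0.823, -3.11]
force: [0.4, -0.6, 0.3]
grip_width: 1.002
finger_force: 0.0
```

```bash
python3 - <<'E'
from h import *
o=bot.observe();print(o["tcp_pos"],o["orientation"].round(3),o["force"].round(1))
B=np.array([.6565,-.0328,.150])
for n in("wrist","top"):
    c=imaging.grab_frame(n);pj=projw if n=="wrist" else proj
    print(n,"pred",pj(c,B).round(1),pj(c,B+[0,0,.037]).round(1),"tip",pj(c,B+[0,0,.048]).round(1))
    for q in spotter.masks_of(c,"bulb")[:1]:
        m=q["mask"];hsv=cv2.cvtColor(c["color"],cv2.COLOR_RGB2HSV);md=cv2.dilate(m.astype(np.uint8),np.ones((9,9)))>0
        g=(hsv[...,0]>30)&(hsv[...,0]<85)&(hsv[...,1]>70)&md;v,u=np.where(g);v2,u2=np.where(m&~g);P=np.c_[u,v]*1.
        print(np.round(q["bbox"]),q["score"],len(u),P.mean(0),P.min(0),P.max(0),"axis",np.linalg.svd(P-P.mean(0),full_matrices=False)[2][0],"purple",u2.mean(),v2.mean())
    for k,z in(("vase",.005),("vase_mouth",.131)):
        for q in spotter.pinpoint(c,k)[:2]: print(k,q["uv"],q["score"],atz(c,q["uv"],z,n=="wrist").round(4))
E
```

```text
[ 0.56622875 -0.02913369  0.24140048] [-3.095  0.823 -3.11 ] [ 0.4 -0.6  0.3]
wrist pred [316.9 219.8] [315.3 265.9] tip [314.7 280.5]
[279. 188. 356. 282.] 0.96 616 [316.82467532 264.51948052] [305. 251.] [329. 282.] axis [0.0031756  0.99999496] purple 317.7577625029628 220.78170182507702
vase [322.3, 86.9] 0.84 [ 0.6563 -0.0322  0.005 ]
top pred [331.3 194.7] [331.7 191.1] tip [331.9 190. ]
[315. 179. 343. 209.] 0.96 47 [330.91489362 189.95744681] [328. 186.] [334. 194.] axis [0.17895143 0.98385791] purple 330.8326086956522 193.65652173913043
vase [326.7, 205.8] 0.94 [ 0.6592 -0.0251  0.005 ]
vase [411.1, 325.5] 0.67 [ 0.3645 -0.2163  0.005 ]
vase_mouth [423.6, 325.3] 0.92 [ 0.3696 -0.2216  0.131 ]
vase_mouth [336.6, 194.8] 0.76 [ 0.6598 -0.0451  0.131 ]
```

The bulb and vase stand where predicted, the nose is upright to within about 3°, and the gripper is clear.

```bash
python3 -c "
from cell import bot
print(bot.sign_off())"
```

```text
the job is handed in; nothing more can be done
None
```

I've handed the job in: the cream vase stands in the middle of the cork coaster and the hyacinth bulb stands in its mouth, nose up to within about 3° by the camera measurements, finished at about 26 s with no bump on the oak shelf.

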